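# Prop the varnished shelf unit

### The arm

A 6-joint arm with a two-finger parallel gripper is mounted at the origin on the work surface. World frame = base frame: x ahead of the robot, y to its left, z up, the work surface at z = 0. Lengths are in m, angles in rad, forces in N, time in s.
With the tool pointing down it reaches from about 0.325 to 0.775 m from the base axis. Payload 5.5 kg.
Tool frame: the origin (TCP) lies midway between the tips of the shut fingers; the grasp point (between the pads) lies 19 mm behind it; z points along the fingers, y is the direction in which the jaws open and shut (so a half turn about z gives the same grasp; the last joint's range is limited). The gripper opens to 88 mm and grips with 3 to 60 N. Pads are 20 mm wide; open, the fingers measure 115 mm over their backs; the gripper's body (75 mm by 178 mm) begins 61 mm behind the grasp point.
Start: joints at [1.277, 0.091, 1.231, -0, 1.82, -0.057], TCP at [0.141, 0.583, 0.223] pointing down, gripper open.
Joint ranges: [-2.87, 2.87], [-0.86, 2.18], [0.17, 2.46], [-1.51, 4.65], [0.06, 2.69], [-2.65, 2.65]. Speed limits (rad/s): [2.57, 2.57, 3.01, 3.14, 3.14, 3.14].

### API

Orientations are given as a unit quaternion [x, y, z, w].
In Python, from bench import env gives the robot as it stands. Calls block until the motion is done:
- env.move_to(position, orientation): joint-space move of the TCP to a pose.
- env.move_straight(position, attitude=None, max_speed=0.15, max_force=None): straight line of the TCP; attitude=None keeps the orientation; max_speed is the mean speed in m/s. With max_force (N) it stops when the force on the tool has changed by that much, and returns True; else False.
- env.move_j(angles): joint-space move.
- env.grip(opening, grip_force=None): opening from 0.0 (shut) to 1.0 (fully open); grip_force is the grip in N (None keeps the last); returns when the fingers have stopped.
- env.sleep(seconds).
- env.ik(position, orientation): joint angles nearest the present ones, or None.
- env.get_state(): the state.
- env.grab_frame(name): name is "scene" or "top" or "wrist"; returns a dict with "img" (384x512x3 uint8, red, green, blue), "z_map" (384x512 float32, m along the optical axis (not along the pixel's ray), 0 where there is no reading), "K" (3x3 intrinsics, pixels), "origin" and "orientation" of the camera in the world; the wrist camera has in their place "mount" (4x4, takes a point from camera to tool coordinates, whose origin is the TCP and whose axes are the flange's). Camera axes: x right, y up, looking along -z (the intrinsics and any distortion apply to the point x, -y, -z); pixel columns grow to the right and rows downward; lengths in m; the calibration is good to about 2 mm. A picture is of the moment at which its call begins: read the wrist's pose just before it.
A pose or a line that the arm cannot do raises env.PlanningError and nothing moves.
- env.close_job(): hands the job in, once; it reports no verdict.
The state is a dict: "clock": time; "joint_positions": joint angles; "joint_vel": joint speeds; "joint_torque": joint torques, N m; "position": TCP position; "tool_rot": TCP orientation; "wrist_force": force on the tool from outside, world axes, zero at the start; "torque": the same for the moment, N m; "width": opening from 0.0 (shut) to 1.0 (fully open).
Only numpy, scipy, OpenCV 4.12 (cv2) and the standard library are available. Lean on these libraries where they do the work, as an engineer would, in place of code of your own. Each camera call takes 0.05 s, during which the arm holds its last target.

### The job

Use the steel pry bar over the fulcrum block to lever up the open front of the small plywood shelf unit; the bar is heavy enough to hold the unit up by its own weight once its tail is down on the bench. Then slip the thin plywood shim, lying flat on the bench and pointing in endways from the front, squarely under the front end of the raised side panel that is nearer the robot, at least 25 mm deep, so that the panel stays off the bench top. The bar may stay where it is.

Things in the scene. Friction and masses are not known exactly. Their poses are not given: they have to be found in the camera images.
- unit: Loose open-fronted plywood unit, 1.6-2.2 kg. Origin: centre of footprint, bench height. -x open front, +y robot's side. Side panels: x -110..110, 18 thick, centred y = +131, -131, standing on the bench. Bottom shelf between them: front edge x = -110, underside 72 above the bench, open below. Top board flush in front, 222 high, y -150..150. Levered under the shelf's middle it tips about its back edge.
- fulcrum: Dark wooden block fixed to the bench before the middle of the unit's open front: 30 mm thick (x), 50 wide (y), 70 high. Its top is a half round, radius 15, axis along y at height 55. Origin: centre of its underside; x points roughly towards the unit. The axis is 32 to 38 mm in front of the shelf's front edge.
- bar_grip (a point): Straight steel pry bar, 0.9 kg, lying flat. Point: centre of mass, 10 mm above the underside; grip here. x: to the tip, z up. Shaft 16 wide, 20 high, x -184 (tail) to 136; then blade 30 wide, 6 thick, flush below, to the tip at 216. With tail 20 deg up it goes over the fulcrum, tip 25 mm under the shelf; lowered till the tail meets the bench (12 deg down) it lifts the front 18 mm and, let go, stays.
- shim_center (a point): Thin flat plywood shim, 150 mm long (x), 45 wide (y), 10 thick (z), loose, lying flat; both ends alike. Point: its centre, 5 mm above the bench. Not the 30 mm thick offcut of the same outline also on the bench. To slip it under, grip it across its width about 45 mm from the centre, near the end away from the unit.
There are look-alikes about, which are no part of the job. Several things look just like the part that bears shim_center: the one meant starts farthest from the robot's base.

How it is judged:
By the outcome, as a careful person would: the job done as asked, in the order asked, and still so for the second after the job is handed in, with the robot touching nothing.
It also fails if it takes over 58 s, if anything falls off the work surface, if the arm or the gripper's body presses on something with over 40 N, if the wrist force passes 120 N, or if a joint passes its speed limit or range.

## Working session

There is one attempt and no reset: what is moved stays moved. The work goes in short steps, each a Python script; the robot and the scene stay as the last script left them, time stands still between calls to the robot, and variables do not carry over. Pictures are saved under pics/ and viewed, and the job is handed in when it is done.

```bash
ls; mkdir -p pics; python3 - <<'E'
from bench import env
import cv2,numpy as np,pickle
s=env.get_state();print(s['clock'],s['position'],s['tool_rot'])
for n in("scene","top","wrist"):
    f=env.grab_frame(n);pickle.dump(f,open(f'{n}0.pkl','wb'))
    cv2.imwrite(f'pics/{n}0.png',f['img'][:,:,::-1])
    print(n,f['K'].tolist(),[ (k,np.round(f[k],4).tolist()) for k in f if k not in('img','z_map','K')],(f['z_map']>0).mean())
E
```

```text
pics
0.0 [0.14065031 0.58297181 0.22153122] [ 1.18111311e-01  9.92999898e-01 -9.45743351e-04 -1.64710257e-04]
scene [[471.776918964028, 0.0, 260.7353715588065], [0.0, 471.776918964028, 196.97113706287095], [0.0, 0.0, 1.0]] [('origin', [0.911, -0.5009, 0.9468]), ('orientation', [0.2755, 0.1123, 0.3668, 0.8815])] 0.9959360758463541
top [[364.8448958554274, 0.0, 251.2693528930884], [0.0, 364.8448958554274, 187.34377815452672], [0.0, 0.0, 1.0]] [('origin', [0.354, -0.0355, 1.0127]), ('orientation', [0.0368, -0.0435, -0.6966, 0.7152])] 0.9959767659505209
wrist [[316.8187632519127, 0.0, 251.83940428966608], [0.0, 316.8187632519127, 190.15598749807467], [0.0, 0.0, 1.0]] [('mount', [[-0.0008, 0.969, 0.2472, 0.066], [1.0, 0.0007, 0.0005, 0.0006], [0.0003, 0.2472, -0.969, -0.1612], [0.0, 0.0, 0.0, 1.0]])] 0.9959818522135416
```

View pics/scene0.png

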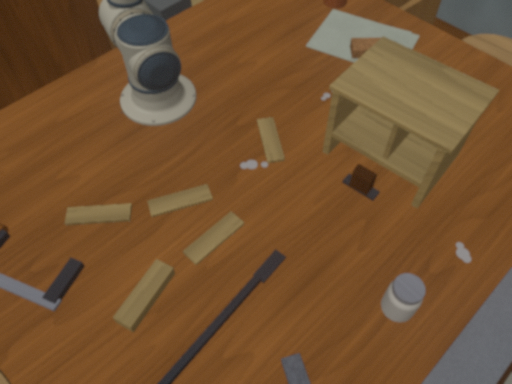

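View pics/top0.png

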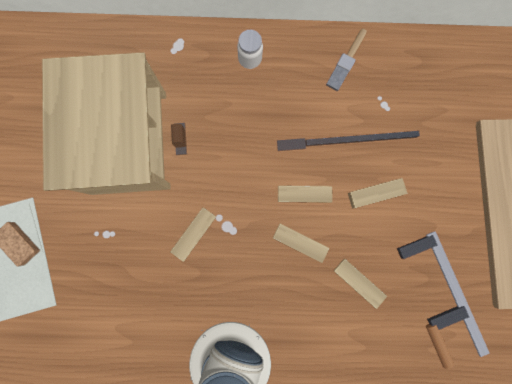

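View pics/wrist0.png

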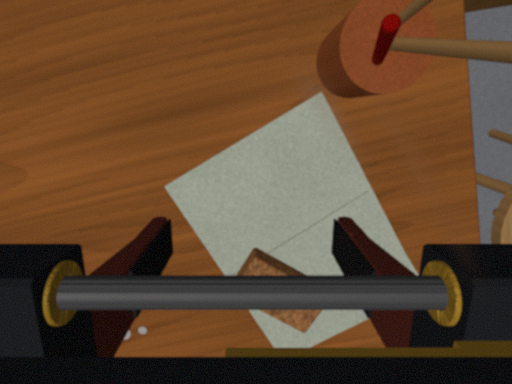

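```bash
cat > h.py <<'E'
import numpy as np,cv2,pickle
from scipy.spatial.transform import Rotation as R
def cloud(f,pose=None):
    z=f['z_map'].astype(float);K=f['K'];v,u=np.mgrid[0:z.shape[0],0:z.shape[1]]
    p=np.stack([(u-K[0,2])/K[0,0]*z,-(v-K[1,2])/K[1,1]*z,-z],-1)
    if 'origin' in f: return p@R.from_quat(f['orientation']).as_matrix().T+np.array(f['origin'])
    M=np.array(f['mount']);p=p@M[:3,:3].T+M[:3,3]
    return p@R.from_quat(pose[1]).as_matrix().T+np.array(pose[0])
def ray(f,uv,h,pose=None):
    K=f['K'];uv=np.atleast_2d(np.array(uv,float))
    d=np.stack([(uv[:,0]-K[0,2])/K[0,0],-(uv[:,1]-K[1,2])/K[1,1],-np.ones(len(uv))],-1);o=np.zeros(3)
    if 'origin' in f: Rm=R.from_quat(f['orientation']).as_matrix();o=np.array(f['origin'])
    else:
        M=np.array(f['mount']);T=R.from_quat(pose[1]).as_matrix();Rm=T@M[:3,:3];o=T@M[:3,3]+np.array(pose[0])
    d=d@Rm.T
    return o+d*((h-o[2])/d[:,2])[:,None]
E
python3 - <<'E'
from h import *
for n in("top","scene"):
    f=pickle.load(open(f'{n}0.pkl','rb'));P=cloud(f);im=f['img']
    hsv=cv2.cvtColor(im,cv2.COLOR_RGB2HSV)
    print(n,'bench z',np.median(P[...,2]))
    samples={'top':[(305,194),(378,193),(301,243),(360,283),(193,234),(179,135),(290,145),(360,139),(100,100)],'scene':[(270,139),(180,200),(98,213),(213,237),(144,293),(363,180),(220,325)]}[n]
    for u,v in samples: print((u,v),im[v,u],hsv[v,u],np.round(P[v,u],3))
    # raised plywood pieces
    m=((P[...,2]>0.004)&(P[...,2]<0.06)&(hsv[...,2]>120)&(hsv[...,1]<150)).astype(np.uint8)
    m=cv2.morphologyEx(m,cv2.MORPH_OPEN,np.ones((3,3)))
    c,_=cv2.findContours(m,0,1)
    for k in c:
        if cv2.contourArea(k)<300: continue
        mm=np.zeros_like(m);cv2.drawContours(mm,[k],-1,1,-1);z=np.percentile(P[mm>0][:,2],70)
        w=ray(f,k[:,0,:],z)[:,:2].astype(np.float32)
        r=cv2.minAreaRect(w*1000);ctr=np.array(r[0])/1000
        print('piece',cv2.boundingRect(k),'z',round(z,4),'c',ctr.round(4),'size',np.round(r[1]),'ang',round(r[2],1),'dist',np.hypot(*ctr).round(3))
E
```

```text
top bench z -0.00024733728724435355
(305, 194) [183 166 135] [ 19  67 183] [ 0.454 -0.193  0.008]
(378, 193) [175 160 128] [ 20  68 175] [ 0.46  -0.389  0.028]
(301, 243) [185 166 134] [ 19  70 185] [ 0.32  -0.183  0.008]
(360, 283) [185 169 136] [ 20  68 185] [ 0.217 -0.343  0.012]
(193, 234) [185 167 136] [ 19  68 185] [0.336 0.112 0.008]
(179, 135) [101  72  54] [ 11 119 101] [0.596 0.152 0.066]
(290, 145) [89 82 83] [176  20  89] [ 0.593 -0.15   0.002]
(360, 139) [84 85 90] [115  17  90] [ 0.611 -0.344  0.019]
(100, 100) [184 167 135] [ 20  68 184] [0.631 0.301 0.222]
piece (429, 326, 25, 43) z 0.0316 c [ 0.0635 -0.5457] size [111.  25.] ang 23.0 dist 0.549
piece (190, 322, 81, 62) z 0.0134 c [0.0319 0.0007] size [153. 209.] ang 1.2 dist 0.032
piece (336, 260, 50, 48) z 0.0097 c [ 0.2163 -0.3438] size [150.  45.] ang 49.6 dist 0.406
piece (432, 232, 57, 125) z 0.0234 c [ 0.2001 -0.5979] size [340.  27.] ang 22.9 dist 0.63
piece (274, 225, 55, 37) z 0.01 c [ 0.3199 -0.1822] size [149.  44.] ang 64.9 dist 0.368
piece (0, 222, 36, 45) z 0.0412 c [0.2973 0.5749] size [123.  64.] ang 
[... 762 characters left out ...]
9 109  72] [ 19 113 129] [ 0.467 -0.394  0.031]
(363, 180) [60 35 14] [ 14 196  60] [0.61  0.147 0.048]
(220, 325) [52 41 37] [ 8 74 52] [ 0.621 -0.324  0.01 ]
piece (114, 260, 58, 67) z 0.0304 c [ 0.4618 -0.3925] size [ 44. 150.] ang 16.7 dist 0.606
piece (184, 212, 60, 51) z 0.0103 c [ 0.4566 -0.1953] size [ 47. 151.] ang 0.7 dist 0.497
piece (65, 203, 66, 20) z 0.0104 c [ 0.2164 -0.3461] size [149.  44.] ang 49.6 dist 0.408
piece (148, 184, 64, 30) z 0.0102 c [ 0.3221 -0.1849] size [149.  47.] ang 64.7 dist 0.371
piece (257, 117, 27, 45) z 0.0099 c [0.3379 0.1085] size [ 46. 153.] ang 56.1 dist 0.355
piece (120, 76, 75, 48) z 0.0146 c [ 0.0236 -0.0157] size [209. 171.] ang 58.2 dist 0.028
```

```bash
python3 - <<'E'
from h import *
a=pickle.load(open('top0.pkl','rb'));b=pickle.load(open('scene0.pkl','rb'))
A=cv2.resize(a['img'][90:210,130:330],None,fx=4,fy=4,interpolation=cv2.INTER_CUBIC)
B=cv2.resize(b['img'][130:280,180:430],None,fx=3.2,fy=3.2,interpolation=cv2.INTER_CUBIC)
cv2.imwrite('pics/c1.png',A[:,:,::-1]);cv2.imwrite('pics/c2.png',B[:,:,::-1])
for n,f in(('top',a),('scene',b)):
    P=cloud(f);hsv=cv2.cvtColor(f['img'],cv2.COLOR_RGB2HSV)
    m=(P[...,2]>.214)&(P[...,2]<.235)&(P[...,1]>.1)
    m=m.astype(np.uint8);c=max(cv2.findContours(m,0,1)[0],key=cv2.contourArea)
    r=cv2.minAreaRect((ray(f,c[:,0],.222)[:,:2]*1000).astype(np.float32));print(n,'unit top',r,'z',np.median(P[m>0][:,2]))
    box=cv2.boxPoints(r);print(box.round(1).tolist())
    # fulcrum points
    q=(P[...,0]>.5)&(P[...,0]<.7)&(P[...,1]>.1)&(P[...,1]<.185)&(P[...,2]>.012)&(hsv[...,2]<125)
    pp=P[q];print('fulc',len(pp),pp.min(0).round(3),pp.max(0).round(3))
    hi=pp[pp[:,2]>.055];print(' hi',hi.min(0).round(3),hi.max(0).round(3),hi.mean(0).round(4))
    # bar
    q=(P[...,0]>.5)&(P[...,0]<.75)&(P[...,1]>-.55)&(P[...,1]<-.05)&(hsv[...,2]<(110 if n=='top' else 75))&(P[...,2]<.03)
    q=cv2.morphologyEx(q.astype(np.uint8),cv2.MORPH_OPEN,np.ones((2,2)))
    c=max(cv2.findContours(q,0,1)[0],key=cv2.contourArea);mm=np.zeros_like(q);cv2.drawContours(mm,[c],-1,1,-1)
    pp=P[mm>0]
    sh=pp[pp[:,2]>.014];
    l=cv2.fitLine((sh[:,:2]).astype(np.float32),cv2.DIST_HUBER,0,1e-4,1e-4).ravel();d=l[:2]*np.sign(l[1]);
    t=(pp[:,:2]-l[2:])@d;o=l[2:];print('bar dir',d,np.degrees(np.arctan2(d[1],d[0])),'len',np.ptp(t),'tail',o+d*t.min(),'tip',o+d*t.max(),'com',o+d*(t.max()-.216),o+d*(t.min()+.184), 'shaft end',o+d*((sh[:,:2]-o)@d).max(),'shaftz',np.median(sh[:,2]))
    bl=pp[(t>t.max()-.07)];print(' blade mean lateral',((bl[:,:2]-o)@np.array([-d[1],d[0]])).mean(), np.ptp((bl[:,:2]-o)@np.array([-d[1],d[0]])))
E
```

```text
top unit top ((585.9711303710938, 307.7394104003906), (300.7034912109375, 231.77647399902344), 5.51747465133667) z 0.22178589397907067
[[425.20001220703125, 408.6000061035156], [447.5, 177.89999389648438], [746.7999877929688, 206.8000030517578], [724.5, 437.5]]
fulc 300 [0.576 0.143 0.012] [0.628 0.176 0.073]
 hi [0.576 0.144 0.055] [0.628 0.176 0.073] [0.601  0.1585 0.066 ]
bar dir [-0.11194351  0.9937146 ] 96.42736 len 0.5099909899621435 tail [ 0.6323772  -0.51740408] tip [ 0.57528702 -0.0106186 ] com [ 0.59946681 -0.22526095] [ 0.61177959 -0.3345606 ] shaft end [ 0.57528702 -0.0106186 ] shaftz 0.018828579755451602
 blade mean lateral 0.22267518336616848 0.0
scene unit top ((588.24658203125, 302.3536376953125), (300.3548278808594, 238.0360107421875), 5.627318859100342) z 0.22089716313617636
[[427.1000061035156, 406.1000061035156], [450.5, 169.1999969482422], [749.4000244140625, 198.60000610351562], [726.0, 435.5]]
fulc 529 [0.5   0.14  0.012] [0.629 0.185 0.219]
 hi [0.5   0.142 0.055] [0.628 0.185 0.219] [0.5965 0.1559 0.0699]
bar dir [-0.10714696  0.9942432 ] 96.15088 len 0.415982962888953 tail [ 0.63846588 -0.53028921] tip [ 0.59389457 -0.11670098] com [ 0.61703832 -0.33145751] [ 0.61875084 -0.34734846] shaft end [ 0.60225468 -0.19427649] shaftz 0.019326380995984715
 blade mean lateral -0.001922884941257391 0.027533301728973336
```

View pics/c1.png

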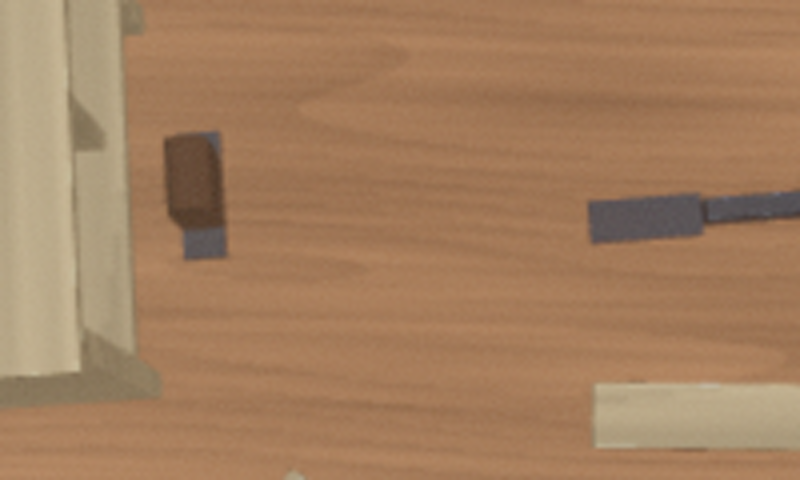

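View pics/c2.png

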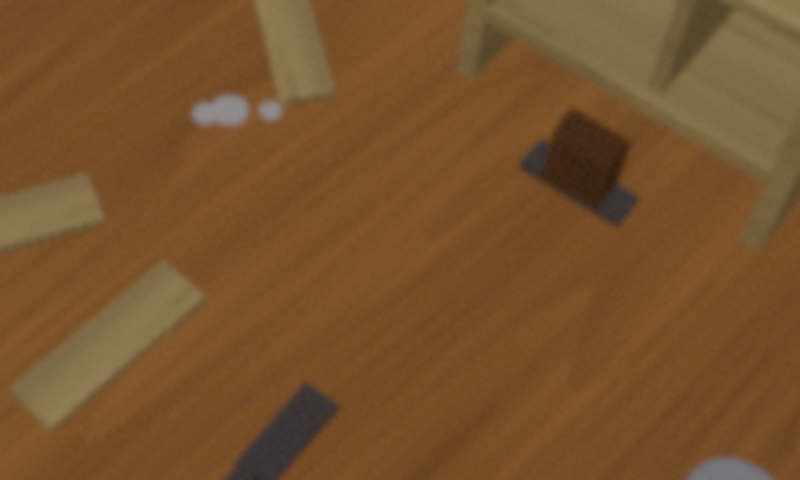

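```bash
python3 - <<'E'
from h import *
yaw=np.radians(5.5)
# unit axes: X (into unit) ~ world +y ; rect long edge dir
L=np.array([np.cos(yaw),np.sin(yaw)]); Y=-L; X=np.array([-np.sin(yaw),np.cos(yaw)])
for n in('top','scene'):
    f=pickle.load(open(f'{n}0.pkl','rb'));P=cloud(f);p=P[(P[...,1]>.12)&(P[...,0]>.38)&(P[...,0]<.8)&(P[...,2]>.01)&(P[...,1]<.5)]
    x=p[:,:2]@X;y=p[:,:2]@Y;z=p[:,2]
    print(n)
    top=z>.2195
    print(' top x pct',np.percentile(x[top],[0.2,1,2,98,99,99.8]).round(4),'y',np.percentile(y[top],[.2,1,99,99.8]).round(4))
    # front edge of top per y-band (yaw check)
    for lo in np.arange(-.74,-.44,.05):
        s=top&(y>lo)&(y<lo+.05); 
        if s.sum()>20: print('  yband',round(lo,2),np.percentile(x[s],[1,99]).round(4))
    fr=(z>.205)&(z<.216)&(x<.16);print(' topboard front face',fr.sum(),np.percentile(x[fr],[5,50,95]).round(4) if fr.sum() else '')
    for a,b in((.06,.07),(.074,.082),(.083,.09),(.09,.1)):
        s=(z>a)&(z<b)&(x<.2)&(y>-.72)&(y<-.46);print(' shelf z',a,b,s.sum(),np.percentile(x[s],[2,25,50]).round(4) if s.sum() else '')
    for nm,a,b in(('near',-.47,-.43),('far',-.78,-.70)):
        s=(z>.02)&(z<.2)&(y>a)&(y<b)&(x<.2);print(' panel',nm,s.sum(),np.percentile(x[s],[2,10,50]).round(4) if s.sum() else '',np.percentile(y[s],[2,50,98]).round(4) if s.sum() else '')
    s=(z>.02)&(z<.075)&(x<.12);print(' fulc?',s.sum())
    s=(z>.012)&(z<.075)&(x>.05)&(x<.125)&(y<-.55)&(y>-.68);q=np.c_[x,y,z][s];print(' fulc x',np.percentile(q[:,0],[1,50,99]).round(4),'y',np.percentile(q[:,1],[1,99]).round(4),'z99',np.percentile(q[:,2],99).round(4))
    for zz in (.015,.03,.045,.06,.066,.07):
        w=q[abs(q[:,2]-zz)<.004]; print('   z',zz,len(w),(np.percentile(w[:,0],[2,50,98]).round(4),np.percentile(w[:,1],[2,98]).round(4)) if len(w)>3 else '')
    K=f['K']
t=pickle.load(open('top0.pkl','rb'))
print('blade tip corners',ray(t,[(277.3,140.5),(278.2,150.8),(305,139),(305.7,148.5)],.006)[:,:2].round(4).tolist())
print('tail',ray(t,[(418.5,131),(418.5,137)],.02)[:,:2].round(4).tolist())
E
python3 - <<'E'
import pickle,cv2
f=pickle.load(open('top0.pkl','rb'))
cv2.imwrite('pics/c3.png',cv2.resize(f['img'][110:170,265:425],None,fx=5,fy=5,interpolation=cv2.INTER_NEAREST)[:,:,::-1])
E
```

```text
top
 top x pct [0.1367 0.1384 0.1407 0.3615 0.3638 0.3657] y [-0.7629 -0.7598 -0.4663 -0.464 ]
  yband -0.74 [0.1387 0.3628]
  yband -0.69 [0.1385 0.3636]
  yband -0.64 [0.1388 0.3635]
  yband -0.59 [0.1384 0.3642]
  yband -0.54 [0.1384 0.3642]
  yband -0.49 [0.1382 0.3635]
 topboard front face 95 [0.1362 0.1368 0.1374]
 shelf z 0.06 0.07 190 [0.088  0.0933 0.1017]
 shelf z 0.074 0.082 82 [0.1362 0.1365 0.1369]
 shelf z 0.083 0.09 933 [0.1367 0.1433 0.1512]
 shelf z 0.09 0.1 36 [0.1363 0.1398 0.1536]
 panel near 0  
 panel far 423 [0.1365 0.1369 0.1429] [-0.7517 -0.7355 -0.702 ]
 fulc? 285
 fulc x [0.0862 0.0978 0.1159] y [-0.6388 -0.5893] z99 0.0716
   z 0.015 13 (array([0.0867, 0.0877, 0.1058]), array([-0.6288, -0.5896]))
   z 0.03 13 (array([0.0866, 0.0908, 0.1086]), array([-0.6193, -0.5894]))
   z 0.045 17 (array([0.0867, 0.0879, 0.1141]), array([-0.6307, -0.5895]))
   z 0.06 51 (array([0.0865, 0.0903, 0.1159]), array([-0.6388, -0.5895]))
   z 0.066 155 (array([0.0884, 0.0992, 0.1141]), array([-0.6384, -0.5899]))
   z 0.07 128 (array([0.0917, 0.1011, 0.1113]), array([-0.6381, -0.
[... 559 characters left out ...]
0.1347 0.1378] [-0.7537 -0.7415 -0.7016]
 fulc? 460
 fulc x [0.0833 0.0877 0.1126] y [-0.64   -0.5897] z99 0.0714
   z 0.015 42 (array([0.0827, 0.0861, 0.1126]), array([-0.6394, -0.5877]))
   z 0.03 41 (array([0.0833, 0.0862, 0.1114]), array([-0.6397, -0.5946]))
   z 0.045 49 (array([0.0836, 0.0862, 0.113 ]), array([-0.6396, -0.593 ]))
   z 0.06 81 (array([0.0842, 0.088 , 0.1119]), array([-0.6396, -0.5894]))
   z 0.066 162 (array([0.0868, 0.0941, 0.1116]), array([-0.6394, -0.5899]))
   z 0.07 120 (array([0.09  , 0.0978, 0.1085]), array([-0.6398, -0.5907]))
blade tip corners [[0.6038, -0.1136], [0.5743, -0.1167], [0.6104, -0.1918], [0.5831, -0.194]]
tail [[0.6388, -0.5079], [0.6216, -0.5074]]
```

View pics/c3.png

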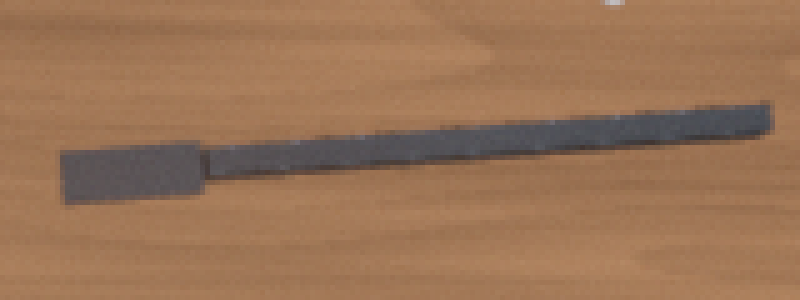

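```bash
cat >> h.py <<'E'
YAW=np.radians(5.5)
UX=np.array([-np.sin(YAW),np.cos(YAW),0]);UY=np.array([-np.cos(YAW),-np.sin(YAW),0]);UZ=np.array([0,0,1.])
FX,AX,YC=.1357,.1000,-.614   # shelf front, fulcrum axis, centre line (along UX,UY)
def quat(fwd,theta=0,s=1):
    """fwd: horizontal unit dir of bar/shim towards unit; theta: tip elevation; jaws across"""
    fwd=np.array(fwd,float)/np.linalg.norm(fwd);d=np.cos(theta)*fwd+np.sin(theta)*UZ;n=-np.sin(theta)*fwd+np.cos(theta)*UZ
    y=s*np.cross(UZ,fwd);z=-n;x=np.cross(y,z)
    return R.from_matrix(np.stack([x,y,z],1)).as_quat()
def W(X,Y,Z): return X*UX+Y*UY+Z*UZ
def lever(th,grip_n,back=0,up=0,ins=.025,gs=0,yc=None):
    """TCP for bar at elevation th (rad). grip_n: TCP height above bar underside along n; gs: grip pos along bar"""
    t0=np.radians(-20);s_tip0=(ins+FX-AX-.015*np.sin(-t0))/np.cos(t0)
    s0=.216-s_tip0-.015*(th-t0)
    d=np.array([np.cos(th),np.sin(th)]);n=np.array([-np.sin(th),np.cos(th)])
    c=np.array([AX,.055])+(.015+up+grip_n)*n+(gs-s0-back)*d
    return W(c[0],YC if yc is None else yc,c[1])
E
python3 - <<'E'
from bench import env
from h import *
b=np.array([-.105,.9945,0]);
for s in(1,-1):
    print(s)
    for nm,p,q in(('over',[.614,-.331,.10],quat(b,0,s)),('pick',[.614,-.331,.003],quat(b,0,s)),('pre',lever(np.radians(-20),.003,.1,.01),quat(UX,np.radians(-20),s)),('in',lever(np.radians(-20),.003),quat(UX,np.radians(-20),s)),('dn',lever(np.radians(12),.003),quat(UX,np.radians(12),s)),('shim',[.456,-.238,.003],quat([-.02,1,0],0,s)),('shimin',W(.0607,-.4827,.004),quat(UX,0,s))):
        j=env.ik(p,q);print(nm,np.round(p,3),None if j is None else np.round(j,2))
E
```

```text
1
over [ 0.614 -0.331  0.1  ] [-0.54  0.36  1.13 -0.    1.64  2.49]
pick [ 0.614 -0.331  0.003] [-0.54  0.41  1.25 -0.    1.48  2.49]
pre [ 0.624 -0.072  0.169] None
in [0.615 0.018 0.126] None
dn [0.616 0.01  0.042] None
shim [ 0.456 -0.238  0.003] [-0.55 -0.07  1.78 -0.    1.43  2.57]
shimin [0.475 0.107 0.004] None
-1
over [ 0.614 -0.331  0.1  ] [-0.54  0.36  1.13 -0.    1.64 -0.65]
pick [ 0.614 -0.331  0.003] [-0.54  0.41  1.25 -0.    1.48 -0.65]
pre [ 0.624 -0.072  0.169] [ 0.02  0.13  1.32 -0.35  1.66 -0.11]
in [0.615 0.018 0.126] [ 0.17  0.15  1.38 -0.35  1.64  0.05]
dn [0.616 0.01  0.042] [-0.15  0.2   1.44  0.2   1.55 -0.26]
shim [ 0.456 -0.238  0.003] [-0.55 -0.07  1.78 -0.    1.43 -0.57]
shimin [0.475 0.107 0.004] [ 0.15 -0.15  1.86 -0.    1.43  0.06]
```

```bash
python3 - <<'E'
from bench import env
from h import *
s=env.get_state();p=s['position']
env.move_straight([p[0],p[1],.36],max_speed=.3)
b=np.array([-.105,.9945,0]);q=quat(b,0,-1)
print(env.ik([.42,.0,.40],q))
env.move_to([.42,.0,.40],q)
env.move_to([.625,-.36,.17],q)
env.grip(0.55)
s=env.get_state();f=env.grab_frame('wrist');pose=(s['position'],s['tool_rot']);pickle.dump((f,pose),open('w1.pkl','wb'))
cv2.imwrite('pics/w1.png',f['img'][:,:,::-1]);print(env.get_state()['clock'],s['position'],s['width'])
E
```

```text
[-8.10410601e-02 -2.66823802e-01  1.24275061e+00 -4.44089210e-16
  2.16566585e+00 -1.86232045e-01]
5.625 [ 0.6249682  -0.3600268   0.16991574] 0.5467038084927597
```

View pics/w1.png

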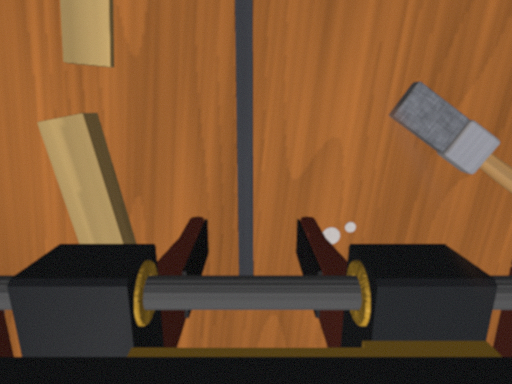

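```bash
python3 - <<'E'
from h import *
f,pose=pickle.load(open('w1.pkl','rb'));P=cloud(f,pose)
for v in (10,60,120,200,250):
    r=f['img'][v].astype(int).sum(1);u=np.where(r[225:265]<190)[0]+225
    print(v,u.min(),u.max(),ray(f,[(u.min()-.5,v),(u.max()+.5,v)],.02,pose)[:,:2].round(4).tolist(),P[v,(u.min()+u.max())//2].round(4))
E
```

```text
10 238 246 [[0.5976, -0.2096], [0.6056, -0.2088]] [ 0.6016 -0.209   0.0195]
60 238 248 [[0.6015, -0.2508], [0.6115, -0.2497]] [ 0.6065 -0.2501  0.0193]
120 240 243 [[0.6084, -0.3041], [0.6122, -0.3037]] [ 0.6097 -0.304   0.0174]
200 251 251 [[0.6271, -0.3824], [0.6281, -0.3823]] [ 0.6277 -0.3827  0.0189]
250 241 249 [[0.6222, -0.4386], [0.6318, -0.4376]] [ 0.627  -0.4388  0.0184]
```

```bash
python3 - <<'E'
from h import *
f,pose=pickle.load(open('w1.pkl','rb'))
for v in (5,60,120,200,260):
    r=f['img'][v].astype(int);u=np.where((r[225:270,0]-r[225:270,2])<20)[0]+225
    e=ray(f,[(u.min()-.5,v),(u.max()+.5,v)],.02,pose)[:,:2];print(v,u.min(),u.max(),e.mean(0).round(4),np.linalg.norm(e[1]-e[0]).round(4))
E
```

```text
5 236 251 [ 0.6025 -0.2051] 0.0141
60 237 251 [ 0.6074 -0.2501] 0.0138
120 237 251 [ 0.6127 -0.3036] 0.0144
200 239 251 [ 0.6215 -0.383 ] 0.0133
260 239 252 [ 0.6287 -0.4497] 0.015
```

```bash
python3 - <<'E'
from bench import env
from h import *
b=np.array([-.1063,.9943,0]);q=quat(b,0,-1)
env.move_to([.6157,-.3305,.08],q)
print(env.move_straight([.6157,-.3305,.004],max_speed=.1,max_force=15))
print(env.get_state()['position'],env.get_state()['clock'])
env.grip(0.0,60)
s=env.get_state();print(s['position'],s['width'],s['wrist_force'])
env.move_straight([.6157,-.3305,.16],max_speed=.15)
s=env.get_state();print(s['position'],s['width'],s['wrist_force'],s['torque'])
th=np.radians(-20)
env.move_to(lever(th,.004,.10,.012),quat(UX,th,-1))
s=env.get_state();print(s['clock'],s['position'],s['width'],s['wrist_force'])
for n in('scene','top'):
    f=env.grab_frame(n);pickle.dump(f,open(f'{n}1.pkl','wb'))
    cv2.imwrite(f'pics/{n}1.png',f['img'][:,:,::-1])
E
```

```text
False
[ 0.61617697 -0.3308032   0.00495843] 7.0
[ 0.61515757 -0.33065143  0.00421773] 0.17644984642346662 [-3.68681985  0.40743836  3.01519541]
[ 0.61519896 -0.33016221  0.1579017 ] 0.17610062986832184 [-0.84195938  0.01977313 -8.80525824] [-0.09784601  0.0702652   0.00685845]
9.8333 [ 0.62366572 -0.07241025  0.17180403] 0.17780384254143142 [-0.13708916 -0.68208931 -8.84842406]
```

View pics/scene1.png

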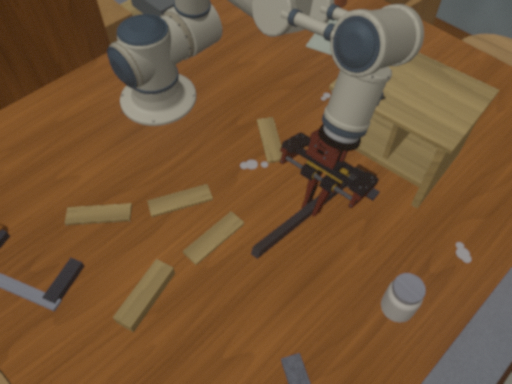

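View pics/top1.png

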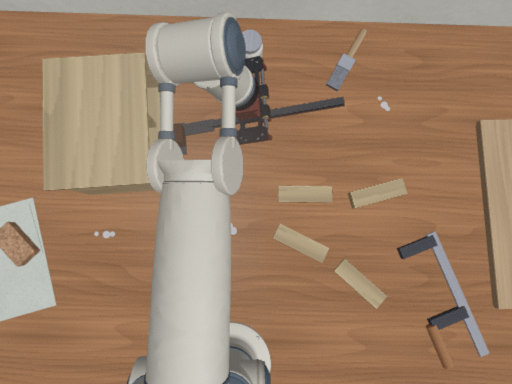

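```bash
python3 - <<'E'
from h import *
from h import UX,UY
for n in('top','scene'):
    f=pickle.load(open(f'{n}1.pkl','rb'));P=cloud(f);im=f['img'].astype(int)
    X=P@UX;Y=P@UY;Z=P[...,2]
    m=(abs(Y+.614)<.03)&(X<-.16)&(X>-.45)&(Z>.12)&(im[...,0]-im[...,2]<25)
    p=np.c_[X[m],Y[m],Z[m]];print(n,len(p))
    hi=p
    l=np.polyfit(hi[:,0],hi[:,2],1);l2=np.polyfit(hi[:,0],hi[:,1],1)
    print('pitch',np.degrees(np.arctan(l[0])),'z@-.25',np.polyval(l,-.25),'yaw',np.degrees(np.arctan(l2[0])),'y@-.25',np.polyval(l2,-.25),'y@.1',np.polyval(l2,.1),'xrange',hi[:,0].min())
    m=(abs(Y+.614)<.04)&(X>-.02)&(X<.12)&(Z>.075)&(im[...,0]-im[...,2]<25)&(Z<.16)
    p=np.c_[X[m],Y[m],Z[m]];print('blade',len(p),p.max(0) if len(p) else '',np.median(p,0) if len(p) else '')
th=np.radians(-20);
from h import lever
c=lever(th,.02,.10,.012);print('expected shaft top at COM',c@UX,c[2],'z@-.25',c[2]+np.tan(th)*(-.25-c@UX),'tail',c@UX-.184*np.cos(th))
E
```

```text
top 549
pitch -19.835618007311734 z@-.25 0.22911101799440386 yaw -0.09714032686104182 y@-.25 -0.6111473616201747 y@.1 -0.6117407586778031 xrange -0.2981055956212296
blade 380 [ 0.07290277 -0.59828827  0.14750929] [ 0.02893484 -0.61253028  0.11443262]
scene 614
pitch -19.00827528668606 z@-.25 0.22727029404911653 yaw -0.35921454301375383 y@-.25 -0.6167067529560486 y@.1 -0.6189010984805073 xrange -0.3035879460524927
blade 50 [ 0.07264762 -0.60400088  0.1447714 ] [ 0.0323994  -0.61742855  0.11292324]
expected shaft top at COM -0.12529822358192572 0.1870182025232406 z@-.25 0.23240593729953868 tail -0.29820166580653285
```

```bash
python3 - <<'E'
from bench import env
from h import *
th=np.radians(-20);q=quat(UX,th,-1)
def st(m): s=env.get_state();print(m,round(s['clock'],2),np.round(s['position'],4),np.round(s['wrist_force'],1),np.round(s['torque'],2))
env.move_straight(lever(th,.004,.04,.005,.027),max_speed=.12);st('a')
print(env.move_straight(lever(th,.004,0,.004,.027),max_speed=.08,max_force=12));st('b')
print(env.move_straight(lever(th,.004,0,-.004,.027),max_speed=.04,max_force=5));st('c')
f=env.grab_frame('scene');pickle.dump(f,open('scene2.pkl','wb'));cv2.imwrite('pics/scene2.png',cv2.resize(f['img'][100:260,210:450],None,fx=3,fy=3)[:,:,::-1])
E
```

```text
a 10.61 [ 0.6185 -0.016   0.1445] [ 0.1 -0.1 -8.4] [0.57 0.16 0.03]
False
b 11.26 [0.6148 0.0216 0.1295] [ 0.6  0.6 -9. ] [ 0.59  0.12 -0.02]
False
c 11.61 [0.6154 0.0183 0.1226] [ 0.4  0.2 -6.7] [ 0.77  0.03 -0.01]
```

View pics/scene2.png

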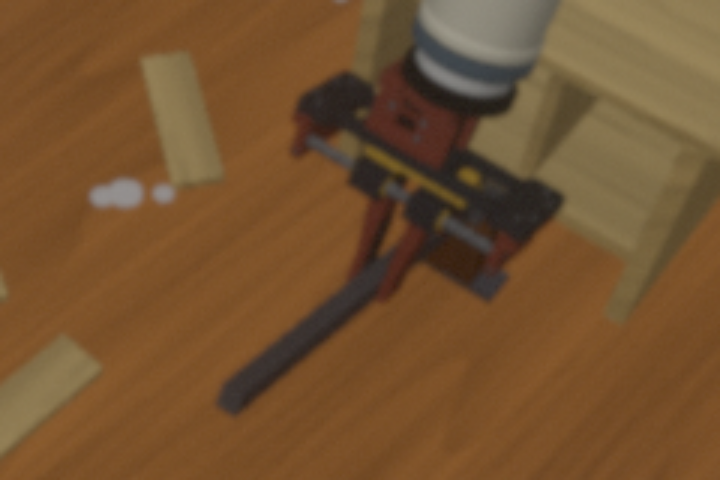

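```bash
python3 - <<'E'
from bench import env
from h import *
def st(m): s=env.get_state();print(m,round(s['clock'],2),np.round(s['position'],4),np.round(s['wrist_force'],1),np.round(s['torque'],2))
for deg in (-14,-8,-3,2,6,9):
    th=np.radians(deg)
    r=env.move_straight(lever(th,.004,0,-.003,.027),quat(UX,th,-1),max_speed=.05,max_force=30);st((deg,r))
    if r: break
f=env.grab_frame('scene');pickle.dump(f,open('scene3.pkl','wb'));cv2.imwrite('pics/scene3.png',cv2.resize(f['img'][100:260,210:450],None,fx=3,fy=3)[:,:,::-1])
P=cloud(f);X=P@UX;Y=P@UY;Z=P[...,2]
m=(Z>.2)&(X>.1)&(X<.4)&(Y<-.44)&(Y>-.78)&(f['img'][...,0]>110)&(Z<.26);p=np.c_[X[m],Z[m]]
l=np.polyfit(p[:,0],p[:,1],1);print('top pitch deg',np.degrees(np.arctan(l[0])),'z front',np.polyval(l,.136))
E
```

```text
(-14, False) 12.11 [0.6153 0.0138 0.1077] [-1.2 -1.6 -5.4] [0.46 0.15 0.1 ]
(-8, False) 12.57 [0.6158 0.0113 0.0922] [-0.6  1.1 -7.7] [0.46 0.1  0.03]
(-3, False) 12.99 [0.616  0.0103 0.0793] [-0.7  3.  -6.7] [ 0.69  0.2  -0.01]
(2, False) 13.4 [0.6161 0.01   0.0664] [-1.8  3.9 -5.2] [0.61 0.22 0.  ]
(6, False) 13.76 [0.616  0.0105 0.0558] [-0.6  4.4 -3.8] [0.56 0.25 0.  ]
(9, False) 14.07 [0.6158 0.0113 0.0479] [-1.3  4.9 -3.3] [0.5  0.16 0.02]
top pitch deg -4.236261267869294 z front 0.23771529564385463
```

View pics/scene3.png

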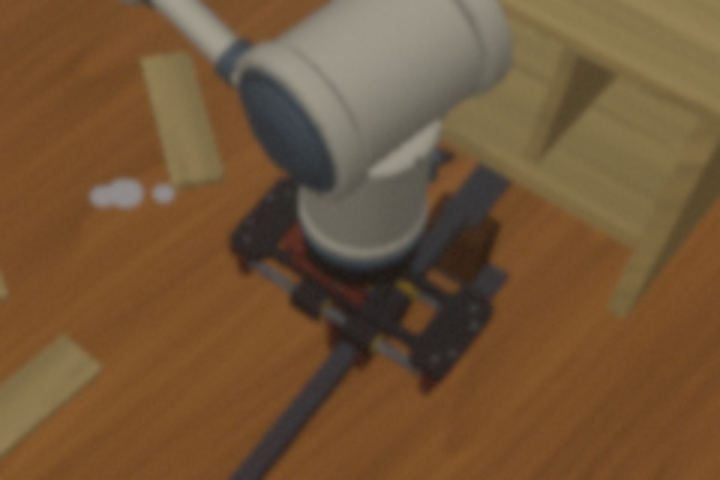

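```bash
python3 - <<'E'
from bench import env
from h import *
def st(m): s=env.get_state();print(m,round(s['clock'],2),np.round(s['position'],4),np.round(s['wrist_force'],1),np.round(s['torque'],2))
for deg,mf in ((11,30),(12.5,10)):
    th=np.radians(deg)
    r=env.move_straight(lever(th,.004,0,-.003,.027),quat(UX,th,-1),max_speed=.04,max_force=mf);st((deg,r))
r=env.move_straight(np.array(env.get_state()['position'])-[0,0,.006],max_speed=.03,max_force=8);st(r)
env.grip(0.45,30);st('open')
s=env.get_state();T=R.from_quat(s['tool_rot']).as_matrix()
env.move_straight(np.array(s['position'])-T[:,2]*.09,max_speed=.15);st('up')
env.move_to([.50,-.20,.20],quat([-.02,1,0],0,-1));st('away')
for n in('scene','top'):
    f=env.grab_frame(n);pickle.dump(f,open(f'{n}4.pkl','wb'));cv2.imwrite(f'pics/{n}4.png',f['img'][:,:,::-1])
    P=cloud(f);X=P@UX;Y=P@UY;Z=P[...,2]
    m=(Z>.21)&(X>.1)&(X<.4)&(Y<-.44)&(Y>-.78)&(f['img'][...,0]>110)&(Z<.26);p=np.c_[X[m],Z[m]]
    l=np.polyfit(p[:,0],p[:,1],1);print(n,'top pitch deg',np.degrees(np.arctan(l[0])),'z front',np.polyval(l,.136))
E
```

```text
(11, False) 14.39 [0.6158 0.0121 0.0429] [-0.4  4.2 -3.6] [0.5  0.1  0.01]
(12.5, False) 14.64 [0.6162 0.0124 0.0422] [-5.2  3.4  7.5] [0.15 1.03 0.22]
False 14.89 [0.6163 0.0124 0.0421] [-13.9   2.7  19.5] [0.52 2.47 0.45]
open 15.47 [0.6161 0.0123 0.0359] [-0.1 -0.7 -0.2] [-0.11  0.07  0.02]
up 16.22 [ 0.6176 -0.007   0.1226] [ 0.  -0.9  0.1] [-0.15  0.01 -0.03]
away 17.15 [ 0.5003 -0.1991  0.1989] [-0.3 -0.  -0.7] [-0.06  0.04 -0.04]
scene top pitch deg -4.907209276185128 z front 0.24040956857169987
top top pitch deg -5.365170719151342 z front 0.24273553551719926
```

View pics/scene4.png

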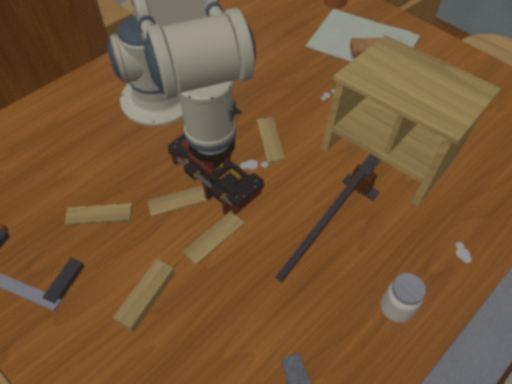

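View pics/top4.png

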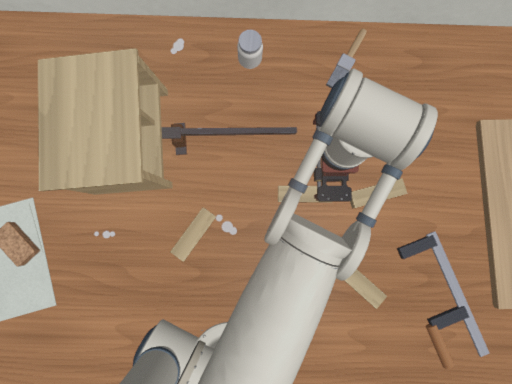

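```bash
python3 - <<'E'
from h import *
for n in('top','scene'):
    f=pickle.load(open(f'{n}4.pkl','rb'));P=cloud(f);X=P@UX;Y=P@UY;Z=P[...,2]
    g=(X>.05)&(X<.42)&(Y<-.44)&(Y>-.79)
    a=np.radians(5.1);h=Z-.241*1-np.tan(-a)*(X-.125)
    m=g&(abs(h)<.005)&(Z>.215);x,y=X[m],Y[m]
    print(n,'top y',np.percentile(y,[.2,1,99,99.8]).round(4),'x',np.percentile(x,[.5,1,99,99.5]).round(4))
    for lo in(-.74,-.69,-.64,-.59,-.54,-.49):
        s=(y>lo)&(y<lo+.03);print('  ',lo,np.percentile(x[s],[1,99]).round(4))
    for nm,lo,hi in(('far',-.765,-.74),('near',-.495,-.47)):
        s=g&(Y>lo)&(Y<hi)&(Z>.025)&(Z<.2)&(X<.2)
        # front face: smallest X per z
        for z in(.04,.08,.12,.16):
            w=s&(abs(Z-z)<.02)
            if w.sum()>3: print('   panel',nm,z,w.sum(),np.percentile(X[w],[5,25]).round(4),np.percentile(Y[w],[3,97]).round(4))
    m=(Z>.004)&(Z<.02)&(X>-.35)&(X<-.05)&(abs(P[...,0]-.455)<.04)&(f['img'][...,0]>110);k=P[m]
    if m.sum()>50:
        r=cv2.minAreaRect((k[:,:2]*1000).astype(np.float32));print('shim',r)
E
python3 - <<'E'
import pickle,cv2
f=pickle.load(open('scene4.pkl','rb'))
cv2.imwrite('pics/c4.png',cv2.resize(f['img'][70:220,300:500],None,fx=4,fy=4,interpolation=cv2.INTER_CUBIC)[:,:,::-1])
E
```

```text
top top y [-0.7627 -0.7599 -0.4655 -0.4638] x [0.1482 0.1487 0.375  0.3758]
   -0.74 [0.1488 0.3756]
   -0.69 [0.1485 0.3758]
   -0.64 [0.1489 0.3743]
   -0.59 [0.1488 0.3742]
   -0.54 [0.1486 0.3749]
   -0.49 [0.1484 0.3747]
   panel far 0.04 17 [0.1278 0.1282] [-0.7528 -0.7406]
   panel far 0.08 25 [0.1309 0.1323] [-0.7528 -0.7403]
   panel far 0.12 28 [0.1351 0.1361] [-0.7529 -0.7407]
   panel far 0.16 30 [0.1396 0.1404] [-0.7532 -0.7403]
   panel near 0.04 72 [0.1275 0.1299] [-0.4897 -0.4737]
   panel near 0.08 88 [0.1311 0.1332] [-0.4902 -0.4738]
   panel near 0.12 98 [0.135  0.1369] [-0.4909 -0.4737]
   panel near 0.16 86 [0.139  0.1403] [-0.4904 -0.4737]
shim ((453.9591369628906, -156.5349884033203), (280.2445068359375, 76.07621002197266), 89.83072662353516)
scene top y [-0.7635 -0.7617 -0.4672 -0.4642] x [0.1458 0.1463 0.3733 0.3746]
   -0.74 [0.1463 0.3722]
   -0.69 [0.1464 0.3732]
   -0.64 [0.1464 0.3734]
   -0.59 [0.1461 0.3724]
   -0.54 [0.1461 0.3727]
   -0.49 [0.146 0.373]
   panel far 0.04 108 [0.1254 0.1278] [-0.7538 -0.7406]
   panel far 0.08 131 [0.1293 0.1312] [-0.7539 -0.7409]
   panel far 0.12 134 [0.1334 0.1355] [-0.7539 -0.7407]
   panel far 0.16 151 [0.1376 0.1395] [-0.7538 -0.7405]
   panel near 0.04 144 [0.1251 0.1276] [-0.4926 -0.4755]
   panel near 0.08 108 [0.1287 0.1304] [-0.4931 -0.4753]
   panel near 0.12 247 [0.1336 0.1362] [-0.4942 -0.4756]
   panel near 0.16 232 [0.1371 0.1396] [-0.4924 -0.4759]
shim ((458.31610107421875, -139.73741149902344), (260.9495849609375, 52.428932189941406), 87.53495788574219)
```

View pics/c4.png

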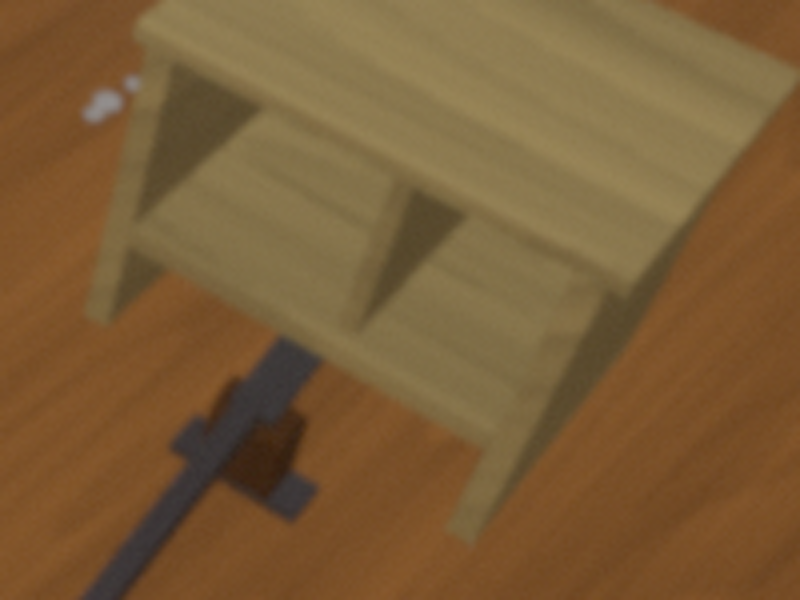

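```bash
python3 - <<'E'
from bench import env
from h import *
def st(m): s=env.get_state();print(m,round(s['clock'],2),np.round(s['position'],4),np.round(s['wrist_force'],1),round(s['width'],3))
fw=np.array([-.019,1,0]);q=quat(fw,0,-1);g=np.array([.4555,-.193,0])-.045*fw
env.move_to(g+[0,0,.07],q);env.grip(.8)
print(env.move_straight(g+[0,0,.003],max_speed=.1,max_force=12));st('dn')
env.grip(0.0,30);st('grip')
env.move_straight(g+[0,0,.05],max_speed=.15);st('up')
q2=quat(UX,0,-1)
env.move_straight(W(-.015,-.483,.05),q2,max_speed=.2);st('stand')
s=env.get_state();pose=(s['position'],s['tool_rot'])
for n in('scene','top','wrist'):
    f=env.grab_frame(n);pickle.dump((f,pose),open(f'{n}5.pkl','wb'));cv2.imwrite(f'pics/{n}5.png',f['img'][:,:,::-1])
E
```

```text
False
dn 19.36 [ 0.4567 -0.2382  0.0036] [-0.9  0.1  0.3] 0.798
grip 19.88 [ 0.4565 -0.2381  0.0033] [ 0.3 -0.5  1.4] 0.507
up 20.34 [ 0.4564 -0.238   0.0499] [-0.7  0.4 -0.8] 0.507
stand 21.84 [0.4821 0.0307 0.0499] [-0.2 -0.1 -0.5] 0.506
```

View pics/scene5.png

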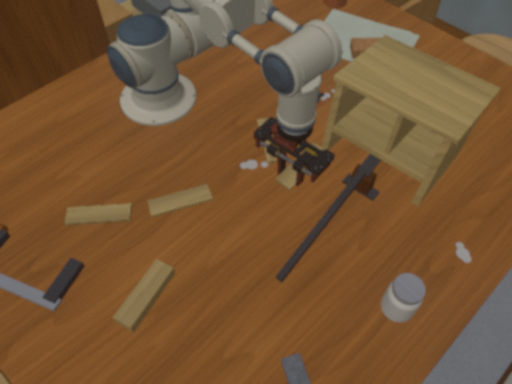

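View pics/wrist5.png

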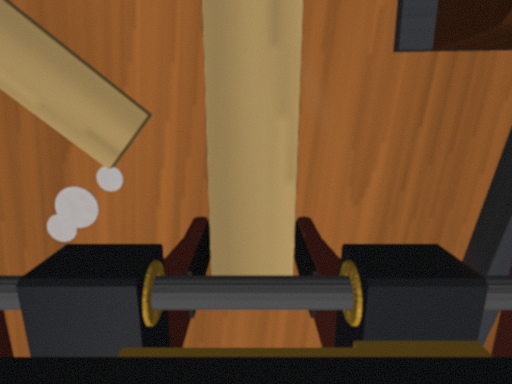

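```bash
python3 - <<'E'
from h import *
f,pose=pickle.load(open('wrist5.pkl','rb'));P=cloud(f,pose)
for v in(5,60,120,180,230): p=P[v,254];print(v,round(p@UX,4),round(p@UY,4),round(p[2],4))
p=P[0:230,225:280].reshape(-1,3);l=np.polyfit(p@UX,p[:,2],1);print('pitch',np.degrees(np.arctan(l[0])),np.polyval(l,-.015))
l=np.polyfit(p@UY,p[:,2],1);print('roll',np.degrees(np.arctan(l[0])))
for v in(5,100,200):
    r=f['img'][v].astype(int);u=np.where((r[190:320,1]>110))[0]+190
    e=ray(f,[(u.min()-.5,v),(u.max()+.5,v)],.0565,pose);print(v,(e@UX).round(4),(e@UY).round(4),(e@UY).mean().round(4))
E
```

```text
5 0.0962 -0.4852 0.0555
60 0.0736 -0.4852 0.0556
120 0.0467 -0.4852 0.0557
180 0.0173 -0.4852 0.056
230 -0.0096 -0.4852 0.0555
pitch 0.015683791649162317 0.0561831530809362
roll -0.02115140698705397
5 [0.096  0.0959] [-0.4626 -0.5064] -0.4845
100 [0.0559 0.0559] [-0.4624 -0.5065] -0.4844
200 [0.0071 0.007 ] [-0.4621 -0.5062] -0.4841
```

```bash
python3 - <<'E'
from bench import env
from h import *
def st(m): s=env.get_state();p=s['position'];print(m,round(s['clock'],2),np.round([p@UX,p@UY,p[2]],4),np.round(s['wrist_force'],1),round(s['width'],3))
print(env.move_straight(W(-.015,-.4825,.0045),max_speed=.1,max_force=12));st('dn')
print(env.move_straight(W(.047,-.4825,.0045),max_speed=.05,max_force=10));st('in')
for n in('scene','wrist'):
    s=env.get_state();pose=(s['position'],s['tool_rot']);f=env.grab_frame(n);pickle.dump((f,pose),open(f'{n}6.pkl','wb'))
    im=f['img'] if n=='wrist' else cv2.resize(f['img'][70:220,240:440],None,fx=4,fy=4,interpolation=cv2.INTER_CUBIC);cv2.imwrite(f'pics/{n}6.png',im[:,:,::-1])
E
```

```text
True
dn 22.49 [-0.0151 -0.4814  0.0025] [-0.8  0.1  4. ] 0.506
False
in 23.88 [ 0.0467 -0.4825  0.0045] [ 1.  -0.4 -1.1] 0.51
```

View pics/wrist6.png

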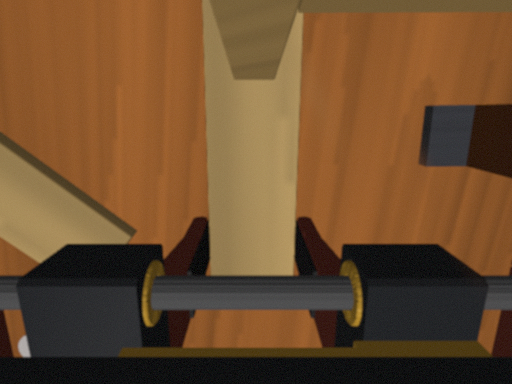

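View pics/scene6.png

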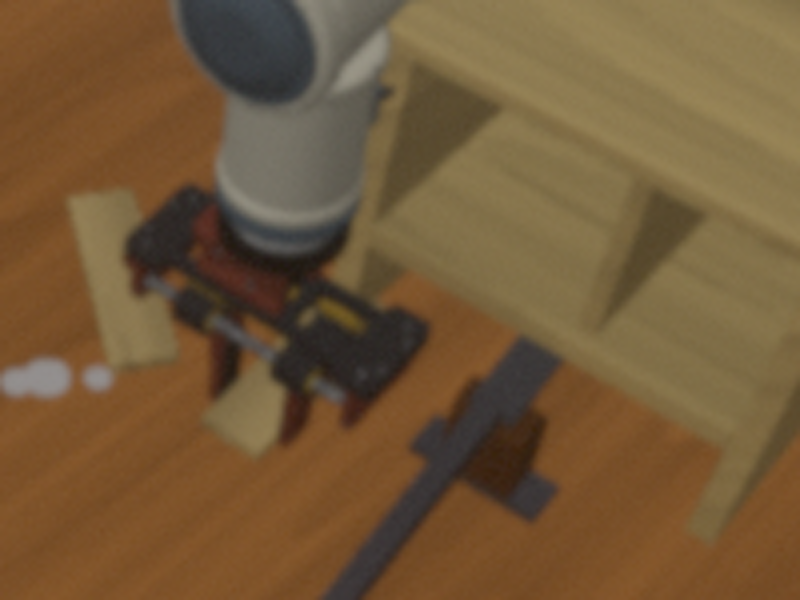

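```bash
python3 - <<'E'
from bench import env
from h import *
def st(m): s=env.get_state();p=s['position'];print(m,round(s['clock'],2),np.round([p@UX,p@UY,p[2]],4),np.round(s['wrist_force'],1),round(s['width'],3))
f,pose=pickle.load(open('wrist6.pkl','rb'));e=ray(f,[(233,79),(277,79)],.0185,pose);print('panel front',(e@UX).round(4),(e@UY).round(4))
env.move_straight(W(.047,-.4825,.0036),max_speed=.05,max_force=5);st('dn')
env.grip(.66,10);st('open')
env.move_straight(W(.045,-.4825,.10),max_speed=.12);st('up')
env.move_to([.42,-.10,.25],quat(UX,0,-1));st('away')
for n in('scene','top'):
    f=env.grab_frame(n);pickle.dump(f,open(f'{n}7.pkl','wb'))
    im=f['img'] if n=='top' else cv2.resize(f['img'][70:220,240:440],None,fx=4,fy=4,interpolation=cv2.INTER_CUBIC);cv2.imwrite(f'pics/{n}7.png',im[:,:,::-1])
    P=cloud(f);X=P@UX;Y=P@UY;Z=P[...,2]
    m=(Z>.006)&(Z<.014)&(X>-.05)&(X<.12)&(abs(Y+.483)<.045)&(f['img'][...,0]>110);x,y=X[m],Y[m]
    print(n,m.sum(),'shim rear',np.percentile(x,[.5,2]).round(4),'y',np.percentile(y,[1,99]).round(4))
    for lo in(.0,.03,.06,.09):
        s=(x>lo)&(x<lo+.02)
        if s.sum()>10: print('  ',lo,np.percentile(y[s],[1,50,99]).round(4))
    m=(Z>.215)&(X>.1)&(X<.4)&(Y<-.44)&(Y>-.78)&(f['img'][...,0]>110)&(Z<.26);l=np.polyfit(X[m],Z[m],1);print('pitch',np.degrees(np.arctan(l[0])))
E
```

```text
panel front [0.127 0.127] [-0.4756 -0.4949]
dn 24.23 [ 0.0469 -0.4824  0.0035] [-0.6 -0.9 -0.6] 0.512
open 24.68 [ 0.047  -0.4826  0.0037] [-0.3 -0.   0.4] 0.66
up 25.62 [ 0.045 -0.482  0.099] [-0.3 -0.6 -0.7] 0.662
away 26.61 [-0.1392 -0.4086  0.2486] [0.6 1.  0.5] 0.662
scene 572 shim rear [0.0147 0.0159] y [-0.5049 -0.4604]
   0.0 [-0.5031 -0.4826 -0.4611]
   0.03 [-0.5038 -0.4831 -0.4607]
   0.06 [-0.5049 -0.4833 -0.461 ]
   0.09 [-0.5049 -0.4829 -0.4603]
pitch -5.047841626311368
top 572 shim rear [0.0173 0.0189] y [-0.5042 -0.46  ]
   0.0 [-0.5037 -0.4857 -0.4625]
   0.03 [-0.5032 -0.4823 -0.4605]
   0.06 [-0.5026 -0.4822 -0.4599]
   0.09 [-0.5045 -0.4839 -0.46  ]
pitch -5.423390022616511
```

View pics/scene7.png

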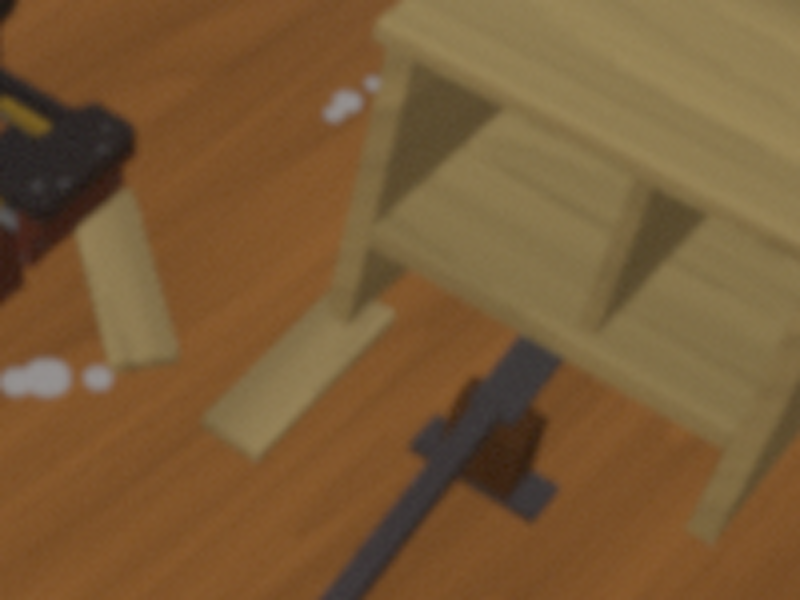

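View pics/top7.png

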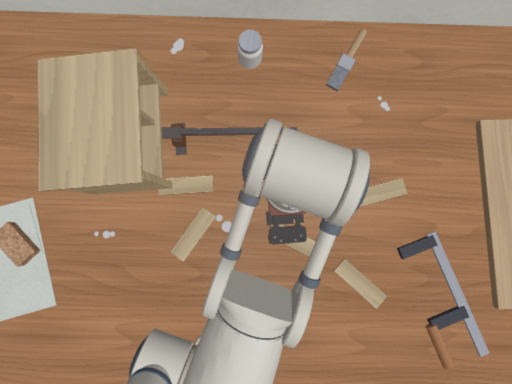

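```bash
python3 - <<'E'
from h import *
f=pickle.load(open('scene7.pkl','rb'))
for c in((393,312),(255,460),(205,420),(345,318)):
    p=ray(f,[(240+c[0]/4,70+c[1]/4)],.01)[0];print(c,(p@UX).round(4),(p@UY).round(4))
E
```

```text
(393, 312) 0.1628 -0.5058
(255, 460) 0.0097 -0.508
(205, 420) 0.0145 -0.4656
(345, 318) 0.1386 -0.4847
```

```bash
python3 - <<'E'
from bench import env
print(env.close_job(),env.get_state()['clock'])
E
```

```text
the job is handed in; nothing more can be done
the job is handed in; nothing more can be done
```

The unit is levered up and the shim is under the near side panel. I handed the job in at about 27 s of the 58 s allowed, with the arm clear of everything.

**Lever:** I laid the bar over the fulcrum at 20° tail-up with its tip under the shelf. I then lowered it until the tail met the bench and let go. The unit stayed up, with its top pitched about 5° and the front about 18–20 mm higher.

**Shim choice:** I used the 10 mm piece 0.495 m from the base, the farthest of the four thin ones. The piece 0.603 m away is the 30 mm thick offcut.

**Last checks:**

| Check | Result |
|---|---|
| Shim depth under the panel | about 37–40 mm (25 mm needed) |
| Sideways offset from the panel | within about 2 mm of its centre |
| Yaw against the unit | within about 1° |
| Unit pitch after the arm backed off | unchanged, 5.0° (scene view) and 5.4° (top view) |

- **Camera disagreement:** the scene and top views differed by about 2–3 mm throughout. The shim's front corner also gave a depth slightly under its rear-end estimate (37 against 40 mm). Neither affects the result.
- **Early stops:** lowering the shim stopped early on a 12 N touch with the bench. When the bar's tail met the bench the wrist force peaked near 24 N, well under the 120 N limit.

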